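# Lock the cup holder in the bench strut and set the blank cup in it

## Robot

A 7-joint arm with a two-finger parallel gripper is mounted at the origin on the work surface. World frame = base frame: x ahead of the robot, y to its left, z up, the work surface at z = 0. Lengths are in mm, angles in rad, forces in N, time in s.
With the tool pointing down it reaches from about 400 to 900 mm from the base axis. Payload 5.5 kg.
Tool frame: the origin (TCP) lies midway between the tips of the shut fingers; the grasp point (between the pads) lies 19 mm behind it; z points along the fingers, y is the line along which they close (so a half turn about z gives the same grasp; the last joint's range is limited). The gripper opens to 85 mm and grips with 20 to 120 N. Pads are 22 mm wide; open, the fingers measure 114 mm over their backs; the gripper's body (76 mm by 85 mm) begins 54 mm behind the grasp point. The pads swing forward as they close: fully open they stand 13 mm farther back than shut.
Start: joints at [-1.077, 0.501, -0.427, 1.55, 0.221, 1.138, -0.21], TCP at [148.653, 632.773, 231.31] pointing down, gripper open.
Joint ranges: [-2.88, 2.88], [-0.31, 2.03], [-1.54, 1.56], [0.2, 2.42], [-1.41, 4.55], [0.19, 2.02], [-2.57, 2.57]. Speed limits (rad/s): [2.57, 2.57, 3.14, 3.14, 3.14, 3.14, 3.14].

## Interface

Orientations are given as a rotation vector (axis times angle).
In Python, from rig import * gives the robot as it stands.
- The arm moves only by the tool carry_out, never from a script. Its argument "motion" is a list that holds one entry, the list of rows, each a list of 4 numbers: the shift along the tool's x, y, z in m, then the turn about the tool's z in rad. In form: [[[tx, ty, tz, roll], ...]]. A call has 1 to 5 rows; each row shifts and turns the commanded pose from where the row before left it, along the tool's axes as they then stand; what a row does not reach is not made up. A row lasts 1/10 s, in which the tool goes at most 50 mm and 8.59 degrees, less where a joint would pass 70% of its speed; a pose out of reach is approached as far as the arm can. A call is refused whole if a number of a shift passes 0.05 or a number of a turn 0.15, either way. A call with a gripper value outside its range is refused whole. "gripper" is the opening, from 0 (shut) to 1 (fully open), set as the call begins (left out, the last holds). The fingers move at their own pace and stop on an object; "newtons" is the grip in N (left out, the last holds). Time passes only in rows, so rows that do not move let the fingers close. It gives the time, the measured TCP pose, the force, the opening and the grip force at its end, in the units of the state.
- get_state(): the state, without advancing time (a new reading comes with each control period).
- get_image(name): name is "scene" or "side" or "wrist"; returns the picture (384x512x3 uint8, red, green, blue); there is no depth.
- camera_params(name): a dict with "fx", "fy", "cx", "cy" (pixels), "R" (3x3) and "t" (3): a world point X has camera coordinates R X + t. Camera axes: x right, y down, z forward; pixel columns grow to the right and rows downward; lengths in mm; the calibration is good to about 2 mm. The wrist camera is an equidistant fisheye: a pixel r from the principal point sees the ray r / f radians off the axis. A picture is of the moment at which its call begins: read the wrist's pose just before it. camera_params takes no time and is no camera call; for the wrist camera it gives the pose at the moment of the call.
- sign_off(): hands the job in; it is judged then, once.
Trained networks look in the newest picture that a camera, given by its name, has taken for a name from the list of things; names that differ only in an ending like _2 or _b are one class to them, and where a whole thing is asked for, a point or a joint stands for the part that bears it (a point fixed in the world has none). Each returns a list of dicts, best first, with "score" (0 to 1); they miss things now and then, are a little off and sometimes report something else, mostly with a low value. They report only what shows in the picture. A call takes as long as a camera call. They do not tell look-alikes from the thing itself.
- look_for(camera, query): "centre" ([column, row] in pixels, amid what is visible of it).
- silhouettes(camera, query): "pixels" (384x512 bool, what is visible of it) and "centre" ([column, row] in pixels, amid what is visible of it).
The state is a dict: "time_s": time; "joint_positions": joint angles; "dq": joint speeds; "tau": joint torques, N m; "tcp_pos": TCP position; "orientation": TCP orientation; "ft_force": force on the tool from outside, world axes, zero at the start; "ft_torque": the same for the moment, N m; "gripper_width": finger opening in mm; "grip_force": force on a finger pad.
Only numpy, scipy, OpenCV 4.12 (cv2) and the standard library are available. Lean on these libraries where they do the work, as an engineer would, in place of code of your own. Each camera call takes 0.05 s, during which the arm holds its last target. There are 200 camera calls.

## Task

Mount the blue cup holder on the slotted strut at the orange index mark: put its foot down through the slot until the block sits on the strut, then give it a quarter turn so that the foot catches under the lips and the block stands square across the strut. Then set the green-rimmed sample cup fully home in the holder's round seat, lowering it in gently rather than dropping it, let go, and leave the red and yellow cups as they are.

Things in the scene. Friction and masses are not known exactly. Their poses are not given: they have to be found in the camera images.
- holder_mid (a point): (All sizes in mm.) Centre of the blue cup holder's block, 18 above the block's underside. Block 70 long (x, marked by white lines) x 54 wide (y) x 36 tall, 0.1 to 0.3 kg, round seat in its top; a stem and foot hang below it. Starts parked in the wooden block, loose, its underside 30 above the table. Grip the two sides 54 apart in their upper half, to clear the strut when turning.
- holder_foot (a point): Centre of the steel hammer foot under the holder, 33 below holder_mid: 32 long (along the block's x) x 16 wide x 8 thick. A round stem 12 across and 11 long joins it to the block's underside; the foot's underside is 19 below that of the block. Same axes as the block. Lift by 25 or more to free it from the parking block.
- holder_seat (a point): Centre of the floor of the round seat in the holder's top: 43 across, 8 deep, open upwards; 28 above the block's underside. A cup fully home stands with its underside here.
- strut: Slotted metal strut fixed on the bench, 460 long (x) x 41 wide (y) x 41 tall, slot upwards. Slot 22 wide between two lips 8 thick; below the lips the channel is 36 wide and goes down to 2.5 above the table. Origin: middle of its underside. A lamp head and a black sensor head, 60 wide, stand on it 172 to 228 from the middle at either end, reaching 103 above the table.
- index_mark (a point): Orange index clip on the strut: 8 mm wide orange stripes across both lips, tabs down both sides. Point: on the slot's centreline at the height of the strut's top face (41 above the table), in line with the stripes. x runs along the slot, y across it, z up. The holder's axis belongs here, to within 8 mm along the slot.
- park: Wooden parking block 76 (x) x 50 (y) x 30 tall, fixed, with a pocket in its top 40 x 26, 22 deep, in which the holder's foot stands at the start, its length along the pocket. Origin: middle of its underside.
- cup_green_mid (a point): The blank cup to be set in the seat: sample cup, pale, open, round: 72 tall, 38 across at the base and 48 at the rim (straight taper), wall 2.5, 30 g, with a green rim and a green disc on its inner floor. Point: on its axis, half-way up (36 above its underside). It stands upright on the table in a row with the other two, in any order.
- cup_red_mid (a point): Bystander: sample cup, pale, open, round: 72 tall, 38 across at the base and 48 at the rim (straight taper), wall 2.5, 30 g, with a red rim and a red disc on its inner floor. Point: on its axis, half-way up (36 above its underside).
- cup_yellow_mid (a point): Bystander: sample cup, pale, open, round: 72 tall, 38 across at the base and 48 at the rim (straight taper), wall 2.5, 30 g, with a yellow rim and a yellow disc on its inner floor. Point: on its axis, half-way up (36 above its underside).
- cup_green: The same green-rimmed cup; origin at the centre of its underside.
Mind the look-alikes: they are no part of the job. Of the things that look like the part that bears holder_mid, the middle-sized one is meant.

How it is judged:
By the outcome, as a careful person would: the job done as asked, in the order asked, and still so for the second after the job is handed in, with the robot touching nothing.
It also fails if it takes over 64 s, if anything falls off the work surface, if the arm or the gripper's body presses on something with over 40 N, if the wrist force passes 120 N, or if a joint passes its speed limit or range.

## Working session

There is one attempt and no reset: what is moved stays moved. The work goes in short steps, Python scripts to look and compute and a tool call to move; the robot and the scene stay as the last step left them, time stands still between calls to the robot, and variables do not carry over. Pictures are saved under pics/ and viewed, at most 10 in all, crops included, and the job is handed in when it is done.

Besides the shell and the picture viewer there is one more tool, called after "Request:" as name([rows], argument=value, ...), one row to a line, values as JSON. carry_out: Moves the arm, as the interface text tells. Its arguments: {"type":"object","properties":{"motion":{"type":"array"},"gripper":{"type":"number"},"newtons":{"type":"number"}},"required":["motion"]}

```bash
ls; mkdir -p pics
python3 - <<'E'
from rig import *
import cv2,numpy as np
s=get_state();print(s)
for n in["scene","side"]:
    im=get_image(n);cv2.imwrite(f"pics/{n}0.png",im[:,:,::-1])
    p=camera_params(n);print(n,{k:np.round(v,3).tolist() for k,v in p.items()})
    for q in["holder_mid","index_mark","cup_green_mid","park","cup_red_mid","cup_yellow_mid"]:
        print(q,[(np.round(d["centre"],1).tolist(),round(d["score"],2)) for d in look_for(n,q)])
E
```

```text
pics
{'time_s': 0.0, 'joint_positions': array([-1.07682067,  0.50184411, -0.42679157,  1.5514857 ,  0.22078648,
        1.13825581, -0.21030691]), 'dq': array([ 0.00059789,  0.00153001,  0.00080839, -0.00034615, -0.00050867,
       -0.00044586, -0.00102229]), 'tau': array([ 2.37843324e-04, -5.69526386e+01, -5.81641272e+00, -2.80930960e+01,
        1.05071548e-02,  1.20712083e-02,  1.19048826e-05]), 'tcp_pos': array([148.551267  , 632.07931658, 230.24684448]), 'orientation': array([-3.61584881e-01, -3.12040634e+00,  3.00813933e-03]), 'ft_force': array([0.1406553 , 0.27297544, 0.82986254]), 'ft_torque': array([ 0.02807271,  0.05994392, -0.00023181]), 'grip_force': 0.0, 'gripper_width': 85.38548892388599}
scene {'fx': 364.87, 'fy': 364.87, 'cx': 253.057, 'cy': 186.676, 'R': [[-0.666, 0.746, -0.017], [0.489, 0.42, -0.764], [-0.563, -0.518, -0.644]], 't': [329.715, -183.158, 1140.913]}
holder_mid [([406.4, 204.5], 0.95), ([343.7, 203.8], 0.82), ([368.6, 244.0], 0.75)]
index_mark []
cup_green_mid [([238.8, 176.6], 0.72)]
park [([361.9, 261.4], 0.7)]
cup_red_mid [([174.3, 135.6], 0.69)]
cup_yellow_mid [([208.0, 157.1], 0.55)]
side {'fx': 497.415, 'fy': 497.415, 'cx': 259.226, 'cy': 192.013, 'R': [[0.913, -0.408, 0.002], [-0.295, -0.663, -0.688], [0.282, 0.627, -0.726]], 't': [-464.329, 158.639, 1307.608]}
holder_mid [([162.4, 144.7], 0.92), ([208.1, 134.5], 0.83), ([195.7, 168.3], 0.63)]
index_mark [([301.6, 184.5], 0.47)]
cup_green_mid [([252.9, 206.3], 0.83)]
park [([206.2, 146.4], 0.49)]
cup_red_mid [([297.9, 281.5], 0.93)]
cup_yellow_mid [([271.6, 244.6], 0.95)]
```

Run:
```python
import cv2,numpy as np
a=cv2.imread("pics/scene0.png");b=cv2.imread("pics/side0.png")
cv2.imwrite("pics/both.png",cv2.resize(a[60:340,112:512],(800,560),interpolation=cv2.INTER_CUBIC))
cv2.imwrite("pics/bothb.png",cv2.resize(b[60:360,60:460],(800,600),interpolation=cv2.INTER_CUBIC))
```

```text
(no output)
```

View pics/both.png

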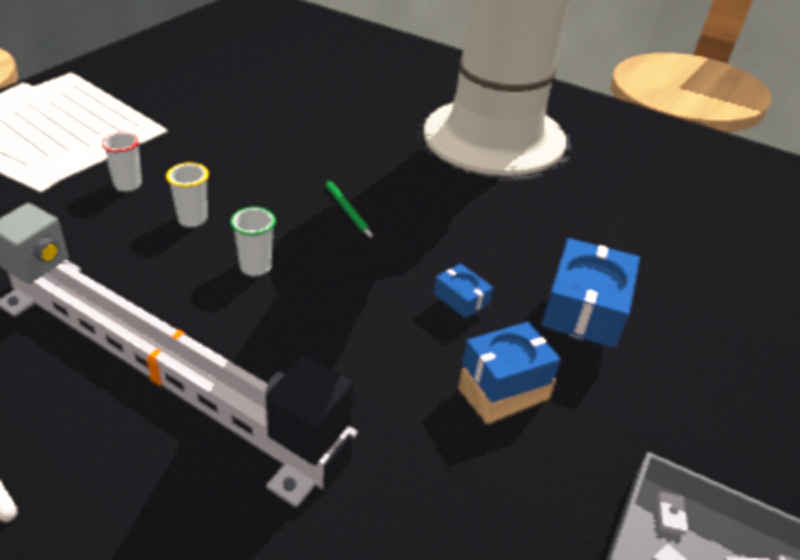

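View pics/bothb.png

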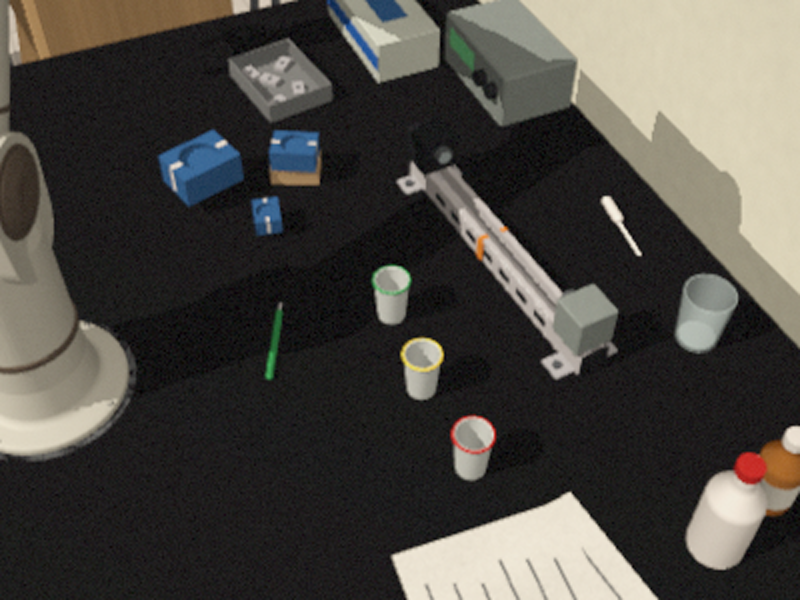

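The pictures show three blue holders:

| Holder | Scene px | Side px |
|---|---|---|
| Large, standing on the table | (409,205) | (160,142) |
| Small | (343,205) | (195,168) |
| Middle-sized, on the wooden block | (368,244) | (208,135) |

I choose the middle-sized one, because it is the one parked in wood. The orange mark is near scene (196,232) and side (303,177). The green cup is at scene (239,177) and side (254,206).

```bash
cat > h.py <<'E'
from rig import *
import cv2,numpy as np
from scipy.spatial.transform import Rotation as Ro
from scipy.optimize import least_squares
def ray(cam,px,p=None):
    p=p or camera_params(cam);u=(px[0]-p["cx"])/p["fx"];v=(px[1]-p["cy"])/p["fy"]
    if cam=="wrist":
        r=np.hypot(u,v);k=np.sin(r)/r if r>1e-9 else 1;d=np.array([u*k,v*k,np.cos(r)])
    else: d=np.array([u,v,1.])
    R=np.array(p["R"]);return -R.T@np.array(p["t"]),R.T@(d/np.linalg.norm(d))
def proj(cam,X,p=None):
    p=p or camera_params(cam);c=np.array(p["R"])@np.array(X,float)+p["t"]
    if cam=="wrist":
        r=np.hypot(c[0],c[1]);th=np.arctan2(r,c[2]);k=th/max(r,1e-9);return np.array([p["fx"]*c[0]*k+p["cx"],p["fy"]*c[1]*k+p["cy"]])
    return np.array([p["fx"]*c[0]/c[2]+p["cx"],p["fy"]*c[1]/c[2]+p["cy"]])
def tri(rays):
    A=sum(np.eye(3)-np.outer(d,d) for o,d in rays);b=sum((np.eye(3)-np.outer(d,d))@o for o,d in rays)
    X=np.linalg.solve(A,b);return X,[np.linalg.norm(np.cross(X-o,d)) for o,d in rays]
def plane(r,z):
    o,d=r;return o+d*(z-o[2])/d[2]
def go(target,yaw=None,s=None):
    """tool-frame shift (mm) to world TCP target; roll to bring tool y (closing line) to world angle yaw, mod pi"""
    s=s or get_state();R=Ro.from_rotvec(s["orientation"]).as_matrix()
    sh=R.T@(np.array(target)-s["tcp_pos"]);cur=np.arctan2(R[1,1],R[0,1]);roll=None
    if yaw is not None: roll=-((yaw-cur+np.pi/2)%np.pi-np.pi/2)  # tool z down
    print("tcp",np.round(s["tcp_pos"],1),"yawY",round(cur,3),"shift",np.round(sh,1),"roll",roll and round(roll,3),"tilt",np.round(R[:,2],3),"j7",round(s["joint_positions"][6],2))
E
python3 - <<'E'
from h import *
A,B=cv2.imread("pics/scene0.png"),cv2.imread("pics/side0.png")
T=lambda a,b:(lambda r:print(np.round(r[0],1),np.round(r[1],1)))(tri([ray("scene",a),ray("side",b)]))
print("mid");T((368.6,244),(208.1,134.5))
S=lambda x,y:(112+x/2,60+y/2);D=lambda x,y:(60+x/2,60+y/2)
print("white tops");T(S(487,357),D(279,139));T(S(537,342),D(312,139))
print("green");T((238.8,176.6),(252.9,206.3))
print("rims g y r");T(S(253,221),D(392,281));T(S(188,174),D(422,355));T(S(121,142),D(473,434))
for n,im in(("scene",A),("side",B)):
    h=cv2.cvtColor(im,cv2.COLOR_BGR2HSV);m=cv2.inRange(h,(5,150,120),(20,255,255))
    k,_,st,c=cv2.connectedComponentsWithStats(m)
    print(n,[(st[i].tolist(),np.round(c[i],1).tolist()) for i in range(1,k) if st[i][4]>3])
print("marks far/near");T(S(179,334),D(504,230));T(S(155,353),D(482,237))
print("end heads lamp, sensor");T(S(35,240),D(585,315))
for q in[(28,275),(265,375)]:print(plane(ray("scene",S(*q)),41))
for q in[(428,175),(575,330)]:print(plane(ray("side",D(*q)),41))
go([148,632,230])
p=camera_params("wrist");print({k:np.round(v,3).tolist() for k,v in p.items()})
E
```

```text
mid
[450.  265.7  45.8] [0.9 0.9]
white tops
[441.7 254.5  61.7] [23.5 23.5]
[459.1 265.8  78.4] [22.6 22.6]
green
[459.4 -73.9  47.2] [2.7 2.7]
rims g y r
[465.3 -72.9  68.5] [1. 1.]
[ 448.4 -205.2   69.7] [0.7 0.7]
[ 453.9 -336.5   68.8] [0.5 0.5]
scene [([464, 0, 44, 81, 1444], [485.8, 39.0]), ([43, 100, 15, 8, 24], [50.3, 102.5]), ([27, 141, 18, 19, 185], [35.5, 150.1]), ([50, 171, 3, 4, 8], [51.4, 172.8]), ([198, 225, 6, 4, 13], [200.6, 226.6]), ([185, 235, 8, 17, 74], [188.6, 243.4])]
side [([216, 0, 19, 18, 90], [222.7, 7.5]), ([238, 22, 16, 21, 111], [245.0, 33.9]), ([256, 43, 3, 4, 7], [257.0, 44.9]), ([298, 178, 6, 12, 33], [299.9, 183.5]), ([439, 281, 24, 23, 361], [450.7, 293.0]), ([443, 315, 3, 2, 6], [444.0, 315.5])]
marks far/near
[649.3 -23.7  49.8] [14.7 14.7]
[648.1 -22.7  29.9] [14.5 14.5]
end heads lamp, sensor
[ 664.  -234.9   76.1] [4.4 4.4]
[ 683.5244731  -226.08405357   41.        ]
[613.49490963  83.99193313  41.        ]
[616.36318479 129.54481103  41.        ]
[ 662.48400295 -229.89874902   41.        ]
tcp [148.7 632.8 231.4] yawY 1.34 shift [ 0.5 -0.9  1.3] roll None tilt [ 0.  0. -1.] j7 -0.21
{'fx': 297.319, 'fy': 297.319, 'cx': 261.116, 'cy': 189.133, 'R': [[0.23, 0.973, 0.0], [0.929, -0.219, 0.299], [0.291, -0.068, -0.954]], 't': [-649.898, -39.282, 379.994]}
```

Run:
```python
from h import *
T=lambda a,b:(lambda r:(print(np.round(r[0],1),np.round(r[1],1)),r[0])[1])(tri([ray("scene",a),ray("side",b)]))
S=lambda x,y:(112+x/2,60+y/2);D=lambda x,y:(60+x/2,60+y/2)
a=T(S(487,357),D(312,139));b=T(S(537,342),D(279,139));print("x yaw",np.arctan2(*(a-b)[1::-1]),np.linalg.norm(a-b))
a=T(S(179,334),D(482,236));b=T(S(155,353),D(504,230));print((a+b)/2)
s=get_state();go([450,245,250],s=s)
```

```text
[473.5 248.   70.1] [1.3 1.3]
[425.8 273.4  68.7] [1.2 1.2]
x yaw -0.48869864945284747 54.05668813015904
[631.5 -22.7  40.8] [0.4 0.4]
[666.2 -23.   39.6] [0.8 0.8]
[648.82367795 -22.85915058  40.23450007]
tcp [148.7 632.8 231.4] yawY 1.34 shift [-382.  -308.6  -18.7] roll None tilt [ 0.  0. -1.] j7 -0.21
```

Request:
carry_out([
  [[-0.035,-0.028,0,0],[-0.035,-0.028,0,0],[-0.035,-0.028,0,0],[-0.035,-0.028,0,0],[-0.035,-0.028,0,0]],
], gripper=1)

```text
time_s: 1.2
tcp_pos: [287.9, 455.0, 231.5]
orientation: [0.361, 3.12, 0.001]
ft_force: [1.0, 0.8, -0.3]
gripper_width: 85.7
grip_force: 0.0
```

Request:
carry_out([
  [[-0.035,-0.028,0,0],[-0.035,-0.028,0,0],[-0.035,-0.028,0,0],[-0.035,-0.028,0,0],[0,0,0,0]],
])

```text
time_s: 1.7
tcp_pos: [402.5, 309.0, 231.4]
orientation: [0.378, 3.116, -0.004]
ft_force: [-0.2, -0.8, 0.6]
gripper_width: 85.7
grip_force: 0.0
```

Run:
```python
from h import *
for a,b in[((406.4,204.5),(162.4,144.7)),((343.7,203.8),(195.7,168.3))]:print(tri([ray("scene",a),ray("side",b)]))
s=get_state();p=camera_params("wrist");im=get_image("wrist");cv2.imwrite("pics/w1.png",im[:,:,::-1]);np.savez("w1.npz",**p)
print(look_for("wrist","holder_mid"))
print("pred",proj("wrist",[450,261,66],p))
go([450,261,200],1.082,s)
```

```text
(array([302.28821699, 273.60352258,  51.31961991]), [np.float64(3.2242654689478423), np.float64(3.2242654689478756)])
(array([366.29803934, 158.00094609,  27.90266424]), [np.float64(4.669537237226145), np.float64(4.669537237226217)])
[{'centre': [207.0, 85.2], 'score': 0.93}, {'centre': [139.2, 159.1], 'score': 0.77}, {'centre': [231.1, 215.1], 'score': 0.6}, {'centre': [38.4, 260.0], 'score': 0.34}]
pred [230.54544989 219.36649689]
tcp [402.5 309.  231.4] yawY 1.329 shift [-57.5 -35.1  31.6] roll 0.247 tilt [ 0.002 -0.003 -1.   ] j7 0.55
```

View pics/w1.png

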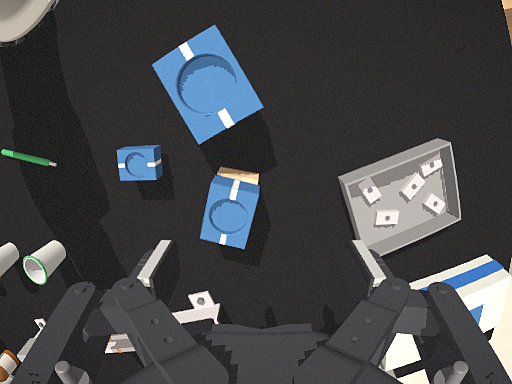

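The wrist view shows the parked middle holder at about (230,213), with its white lines at (236,188) and (222,239). The big holder is at (207,85) and the small one at (139,160); both are clear of the fingers.

Run:
```python
from h import *
p=dict(np.load("w1.npz"));im=cv2.imread("pics/w1.png")
h=cv2.cvtColor(im,cv2.COLOR_BGR2HSV);m=cv2.inRange(h,(0,0,190),(179,60,255));m[:170]=0;m[255:]=0;m[:,:195]=0;m[:,265:]=0
k,_,st,c=cv2.connectedComponentsWithStats(m);w=[c[i] for i in range(1,k) if st[i][4]>15];print(w)
P=[plane(ray("wrist",x,p),66) for x in w];print(np.round(P,1))
# top face corners by eye
for q in[(213,178),(258,184),(246,248),(200,239)]:print(q,np.round(plane(ray("wrist",q,p),66),1))
c=np.mean([plane(ray("wrist",q,p),66) for q in[(213,178),(258,184),(246,248),(200,239)]],0);print(c)
d=P[1]-P[0];print("yaw",np.arctan2(d[1],d[0])%np.pi-np.pi)
# height from wrist + scene + side with model seat centre rays
print(tri([ray("wrist",(229,214),p),ray("side",(207.5,130)),ray("scene",(368.5,234.5))]))
```

```text
[array([234.26666667, 189.33333333]), array([249.01694915, 180.3559322 ]), array([222.609375, 238.953125])]
[[416.6 274.7  66. ]
 [410.7 292.9  66. ]
 [471.9 244.9  66. ]]
(213, 178) [398.6 255.6  66. ]
(258, 184) [417.  301.4  66. ]
(246, 248) [489.8 268.5  66. ]
(200, 239) [466.  218.5  66. ]
[442.84812457 260.9740157   66.        ]
yaw -1.2538799061340173
(array([446.07532136, 260.61447554,  66.65053781]), [np.float64(2.8972312299105276), np.float64(2.7607250550521902), np.float64(0.5138684032089694)])
```

```bash
python3 -c "
from h import *
go([446,260.5,150],-0.494+np.pi/2)"
```

```text
tcp [398.5 314.4 231.5] yawY 1.337 shift [-58.7 -41.5  81.5] roll 0.26 tilt [ 0.  0. -1.] j7 0.54
```

Request:
carry_out([
  [[-0.029,-0.021,0.02,0],[-0.03,-0.02,0.02,0],[0,0,0.02,0.13],[0,0,0.021,0.13],[0,0,0,0]],
])

```text
time_s: 2.3
tcp_pos: [442.9, 262.4, 147.8]
orientation: [-0.76, -3.044, 0.005]
ft_force: [-1.4, -0.2, 0.1]
gripper_width: 85.6
grip_force: 0.0
```

Run:
```python
from h import *
s=get_state();p=camera_params("wrist");im=get_image("wrist");cv2.imwrite("pics/w2.png",im[:,:,::-1]);np.savez("w2.npz",**p)
go([446,260.5,150],-0.494+np.pi/2,s)
for x in[(446,260.5,66)]:print(proj("wrist",x,p))
c=look_for("wrist","holder_mid");print(c)
```

```text
tcp [442.9 262.4 147.8] yawY 1.081 shift [-3.6 -0.3 -2.2] roll 0.005 tilt [-0.005 -0.002 -1.   ] j7 0.41
[261.1836303  199.67575919]
[{'centre': [255.4, 194.2], 'score': 0.87}, {'centre': [197.7, 42.6], 'score': 0.63}, {'centre': [130.3, 159.1], 'score': 0.57}]
```

View pics/w2.png

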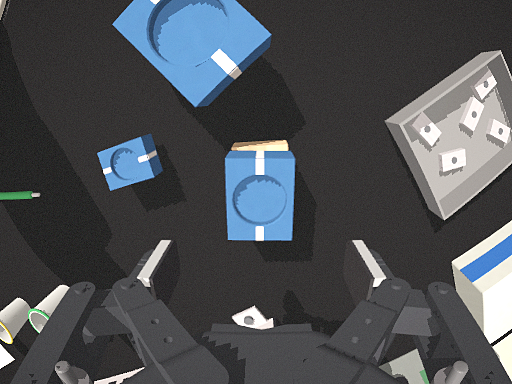

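The block is centred at about (260,197), with its white lines vertical at column 260, so the yaw is right.

Run:
```python
from h import *
p=dict(np.load("w2.npz"))
P=np.array([plane(ray("wrist",q,p),66) for q in[(226,152.5),(294,152.5),(293,240.5),(226,240.5)]]);print(np.round(P,1),P.mean(0))
print([np.linalg.norm(P[i]-P[i-1]) for i in range(4)])
W=[plane(ray("wrist",q,p),66) for q in[(260,152.5),(260,240.5)]];d=W[1]-W[0];yw=np.arctan2(d[1],d[0]);print(np.mean(W,0),yw)
p1=dict(np.load("w1.npz"));print(tri([ray("wrist",(229,214),p1),ray("wrist",(260,197),p)]))
c=P.mean(0);go([c[0],c[1],36],yw+np.pi/2)
```

```text
[[399.3 254.6  66. ]
 [424.  300.9  66. ]
 [491.2 267.   66. ]
 [464.5 216.6  66. ]] [444.76245397 259.80698319  66.        ]
[np.float64(75.45526469203865), np.float64(52.4573714246616), np.float64(75.29645672806451), np.float64(57.026251198224905)]
[444.83785658 260.03708223  66.        ] -0.4915187636956795
(array([445.0930484 , 259.95923776,  60.93408649]), [np.float64(0.08150000551236258), np.float64(0.08150000551231266)])
tcp [444.7 263.6 150.4] yawY 1.086 shift [ -1.9  -3.3 114.4] roll 0.007 tilt [-0.001  0.    -1.   ] j7 0.42
```

Request:
carry_out([
  [[-0.002,-0.003,0.04,0.006],[0,0,0.03,0],[0,0,0.025,0],[0,0,0.019,0],[0,0,0,0]],
])

```text
time_s: 2.9
tcp_pos: [444.7, 258.9, 35.3]
orientation: [-0.765, -3.045, 0.002]
ft_force: [0.2, 0.0, 0.6]
gripper_width: 85.6
grip_force: 0.0
```

Request:
carry_out([
  [[0,0,0,0],[0,0,0,0],[0,0,0,0],[0,0,0,0],[0,0,0,0]],
], gripper=0, newtons=60)

```text
time_s: 3.4
tcp_pos: [447.4, 259.6, 38.3]
orientation: [0.771, 3.043, 0.004]
ft_force: [-0.1, 0.8, 6.6]
gripper_width: 53.1
grip_force: 64.2
```

Request:
carry_out([
  [[0,0,-0.02,0],[0,0,-0.03,0],[0,0,-0.04,0],[0,0,-0.03,0],[0,0,0,0]],
])

```text
time_s: 3.9
tcp_pos: [449.2, 260.4, 161.6]
orientation: [0.77, 3.038, 0.011]
ft_force: [1.0, 0.7, -2.2]
gripper_width: 53.1
grip_force: 64.1
```

Run:
```python
from h import *
s=get_state();print(s["gripper_width"],s["ft_force"]);go([620,20,160],None,s)
go([649,-23,160],-1.40+np.pi/2,s)
```

```text
53.13631258340564 [ 1.03490594  0.71149124 -2.19184278]
tcp [449.2 260.4 161.6] yawY 1.074 shift [-264.7 -130.     1.9] roll None tilt [ 0.009  0.005 -1.   ] j7 0.42
tcp [449.2 260.4 161.6] yawY 1.074 shift [-310.7 -154.     1.9] roll 0.904 tilt [ 0.009  0.005 -1.   ] j7 0.42
```

Request:
carry_out([
  [[-0.03,-0.015,0,0],[-0.042,-0.021,0,0],[-0.042,-0.021,0,0],[-0.042,-0.021,0,0],[-0.042,-0.021,0,0]],
])

```text
time_s: 4.4
tcp_pos: [573.1, 75.3, 155.8]
orientation: [-0.771, -3.045, 0.001]
ft_force: [0.8, 1.2, -2.7]
gripper_width: 53.1
grip_force: 64.0
```

Request:
carry_out([
  [[-0.042,-0.021,0,0],[-0.042,-0.021,0,0],[-0.02,-0.01,0,0.13],[0,0,0,0.13],[0,0,0,0.13]],
])

```text
time_s: 4.9
tcp_pos: [639.1, -20.1, 155.0]
orientation: [-1.358, -2.831, 0.002]
ft_force: [-0.6, 1.6, -1.9]
gripper_width: 52.9
grip_force: 63.9
```

Request:
carry_out([
  [[0,0,0,0.13],[0,0,0,0.13],[0,0,0,0.13],[0,0,0,0.12],[0,0,0,0]],
])

```text
time_s: 5.4
tcp_pos: [638.8, -18.1, 155.4]
orientation: [-2.02, -2.405, 0.002]
ft_force: [-0.4, 0.4, -2.4]
gripper_width: 53.3
grip_force: 64.0
```

Run:
```python
from h import *
s=get_state();p=camera_params("wrist");im=get_image("wrist");cv2.imwrite("pics/w3.png",im[:,:,::-1]);np.savez("w3.npz",**p)
go([649,-23,160],-1.40+np.pi/2,s)
print(proj("wrist",[649,-23,41],p),s["ft_force"],s["gripper_width"],s["joint_positions"])
print([(d["centre"],d["score"]) for d in look_for("wrist","index_mark")])
```

```text
tcp [638.8 -18.1 155.4] yawY 0.173 shift [-6.5  9.2 -4.6] roll 0.003 tilt [-0.002 -0.    -1.   ] j7 0.22
[270.65058057 191.01856788] [-0.35781061  0.38646916 -2.36881896] 53.29144605974125 [-0.0992251   0.52609599  0.11651684  1.65965446 -0.07084602  0.96158049
  0.21577154]
[([82.3, 296.8], 0.21)]
```

View pics/w3.png

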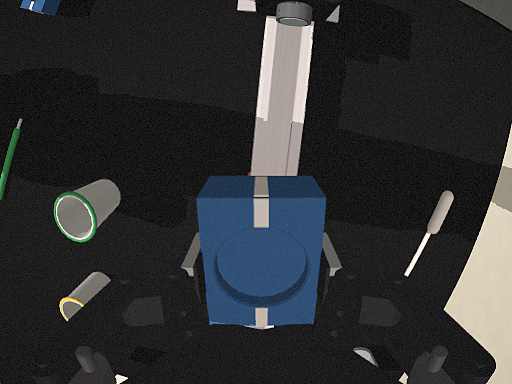

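The mark is just hidden behind the carried block, with orange peeking out at (249,174). The strut's edges run from (270,17) to (251,176) and from (314,22) to (298,176). The block's top face has its far edge at row 197, its near edge near row 325, and its seat at (262,262).

Run:
```python
from h import *
p=dict(np.load("w3.npz"));s=get_state();R=Ro.from_rotvec(s["orientation"]).as_matrix()
zt=66+s["tcp_pos"][2]-38.3
for q in[(197,197),(325,197),(209,325),(318,325),(261,197),(262,326)]:
    print(q,np.round(R.T@(plane(ray("wrist",q,p),zt)-s["tcp_pos"]),1))
im=cv2.imread("pics/w3.png").astype(int);g=im.sum(2)//3
L=[];Rr=[]
for r in(40,60,80,100,120,140,160): 
    row=g[r,235:330];b=np.where(row>70)[0]+235;print(r,b.min(),b.max());L.append((b.min(),r));Rr.append((b.max()+1,r))
PL=np.array([plane(ray("wrist",q,p),41) for q in L]);PR=np.array([plane(ray("wrist",q,p),41) for q in Rr])
for P in(PL,PR):
    c=np.polyfit(P[:,1],P[:,0],1);print("x at y=-23",np.polyval(c,-23),"yaw",np.arctan2(-1,-c[0]),np.round(P[[0,-1]],1))
hs=cv2.cvtColor(im.astype(np.uint8),cv2.COLOR_BGR2HSV);m=cv2.inRange(hs,(5,130,80),(20,255,255));m[:165]=0;m[180:]=0
ys,xs=np.nonzero(m[:,235:320]);print(list(zip(xs+235,ys))[:20])
if len(xs):print(plane(ray("wrist",(xs.mean()+235,ys.min()),p),41))
```

```text
(197, 197) [ 36.4 -26.2 -27.7]
(325, 197) [ 36.2  27.1 -27.7]
(209, 325) [-34.7 -27.1 -27.7]
(318, 325) [-35.1  30.  -27.7]
(261, 197) [ 36.3   0.5 -27.7]
(262, 326) [-34.5   0.6 -27.7]
40 263 312
60 261 310
80 259 307
100 257 305
120 255 303
140 253 300
160 251 298
x at y=-23 628.6357876875825 yaw -1.497839241773537 [[619.  108.   41. ]
 [626.7   2.3  41. ]]
x at y=-23 670.6707678407779 yaw -1.4998877248355182 [[660.9 116.6  41. ]
 [668.6   9.8  41. ]]
[(np.int64(249), np.int64(172)), (np.int64(248), np.int64(173)), (np.int64(249), np.int64(173)), (np.int64(248), np.int64(174)), (np.int64(249), np.int64(174)), (np.int64(248), np.int64(175)), (np.int64(249), np.int64(175))]
[626.34777202  -8.85027111  41.        ]
```

Request:
carry_out([
  [[-0.04,0,0,0.1],[-0.02,0,0,0],[0,0,0,0]],
])

```text
time_s: 5.8
tcp_pos: [647.6, -83.6, 156.1]
orientation: [2.14, 2.297, -0.004]
ft_force: [0.1, 0.1, -1.8]
gripper_width: 53.1
grip_force: 63.9
```

Run:
```python
from h import *
s=get_state();p=camera_params("wrist");im=get_image("wrist");cv2.imwrite("pics/w4.png",im[:,:,::-1]);np.savez("w4.npz",**p)
im=im[:,:,::-1].copy();hs=cv2.cvtColor(im,cv2.COLOR_BGR2HSV);m=cv2.inRange(hs,(5,130,80),(20,255,255));m[:,:200]=0;m[:,330:]=0;m[200:]=0
k,_,st,c=cv2.connectedComponentsWithStats(m)
C=[c[i] for i in range(1,k) if st[i][4]>3];print([(st[i].tolist(),c[i]) for i in range(1,k)])
for q in C:print(plane(ray("wrist",q,p),41))
g=im.astype(int).sum(2)//3
L=[];Rr=[]
for r in(40,60,80,100,120,140,160,170): 
    row=g[r,220:330];b=np.where(row>70)[0]+220;print(r,b.min(),b.max());L.append((b.min(),r));Rr.append((b.max()+1,r))
for P in(L,Rr):
    P=np.array([plane(ray("wrist",q,p),41) for q in P])
    c=np.polyfit(P[:,1],P[:,0],1);print("x at y=-23",np.polyval(c,-23),"yaw",np.arctan2(-1,-c[0]),np.round(P[[0,-1]],1))
go([649.6,-23,155],-1.499+np.pi/2,s)
```

```text
[([241, 108, 14, 18, 145], array([246.55862069, 117.16551724])), ([281, 109, 14, 17, 139], array([288.56834532, 117.31654676]))]
[631.57061145 -24.8432464   41.        ]
[667.76259126 -22.32360581  41.        ]
40 243 292
60 244 292
80 243 291
100 244 292
120 242 294
140 244 291
160 245 291
170 245 291
x at y=-23 628.9909747525796 yaw -1.4959929253944864 [[624.   42.6  41. ]
 [633.  -72.   41. ]]
x at y=-23 671.6061498261035 yaw -1.494471377400696 [[666.4  45.9  41. ]
 [675.  -69.   41. ]]
tcp [647.6 -83.6 156.1] yawY 0.071 shift [60.3  6.3  0.9] roll -0.001 tilt [-0.    -0.004 -1.   ] j7 0.23
```

View pics/w4.png

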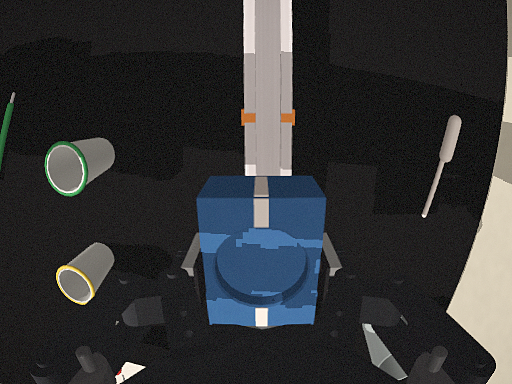

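The picture shows orange stripes at (247,117) and (289,117), so the mark is at about (649.7, -23.6). The slot runs at yaw -1.495.

```bash
python3 -c "
from h import *
go([649.5,-24.5,85],-1.495+np.pi/2)"
```

```text
tcp [647.6 -80.6 156. ] yawY 0.073 shift [55.9  6.  70.9] roll -0.003 tilt [-0.001 -0.001 -1.   ] j7 0.23
```

Request:
carry_out([
  [[0.03,0.003,0,0],[0.026,0.003,0.01,0],[0,0,0.03,0],[0,0,0.03,0],[0,0,0,0]],
])

```text
time_s: 6.35
tcp_pos: [645.6, -19.1, 81.6]
orientation: [-2.128, -2.301, 0.009]
ft_force: [-1.6, -0.3, -2.6]
gripper_width: 53.1
grip_force: 64.0
```

Request:
carry_out([
  [[0,0,0,0],[0,0,0,0]],
])

```text
time_s: 6.55
tcp_pos: [651.2, -21.2, 88.1]
orientation: [2.136, 2.301, 0.003]
ft_force: [-0.1, -1.0, -2.7]
gripper_width: 53.0
grip_force: 64.0
```

Run:
```python
from h import *
s=get_state();p=camera_params("wrist");im=get_image("wrist")[:,:,::-1].copy();cv2.imwrite("pics/w5.png",im)
go([649.5,-24.5,85],-1.495+np.pi/2,s);print(s["ft_force"],s["gripper_width"])
sd=get_image("side")[:,:,::-1];sc=get_image("scene")[:,:,::-1]
f=lambda a,x,y:cv2.resize(a[y-50:y+50,x-66:x+66],(396,300),interpolation=cv2.INTER_CUBIC)
cv2.imwrite("pics/c5.png",np.vstack([np.hstack([f(sd,302,165),f(sc,195,225)]),np.hstack([cv2.resize(im,(396,300)),np.zeros((300,396,3),np.uint8)])]))
g=im.astype(int).sum(2)//3
for r in(60,80,100,120,140): 
    row=g[r,200:330];b=np.where(row>70)[0]+200;print(r,b.min(),b.max()+1,[np.round(Ro.from_rotvec(s["orientation"]).as_matrix().T@(plane(ray("wrist",(c,r),p),41)-s["tcp_pos"]),1).tolist()[:2] for c in(b.min(),b.max()+1)])
```

```text
tcp [651.2 -21.2  88.1] yawY 0.075 shift [-3.2 -2.   3. ] roll -0.001 tilt [ 0.003  0.    -1.   ] j7 0.14
[-0.05234734 -0.9820871  -2.72808298] 53.035700289604435
60 224 291 [[101.4, -22.5], [101.3, 19.6]]
80 224 291 [[88.4, -22.6], [88.3, 19.6]]
100 225 291 [[75.5, -22.1], [75.4, 19.7]]
120 225 290 [[62.7, -22.3], [62.5, 19.2]]
140 225 290 [[49.7, -22.6], [49.5, 19.4]]
```

View pics/c5.png

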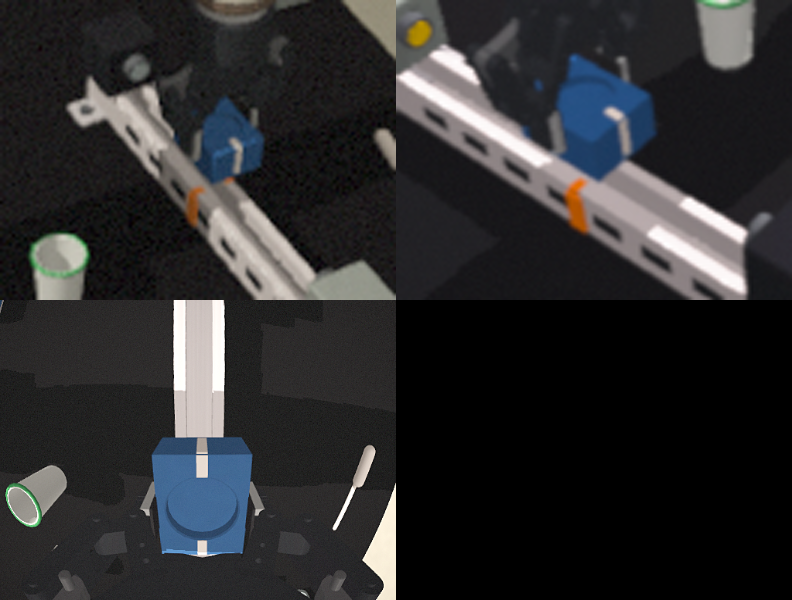

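The holder hangs over the slot. In tool y the slot centre is at -1.5 and the holder at +0.6, so I correct by -2 and lower with a force check.

Request:
carry_out([
  [[-0.003,-0.002,0,0],[0,0,0.01,0],[0,0,0.01,0],[0,0,0.005,0],[0,0,0,0]],
])

```text
time_s: 7.2
tcp_pos: [646.7, -24.3, 59.4]
orientation: [-2.136, -2.3, 0.003]
ft_force: [-0.1, -0.3, -2.1]
gripper_width: 52.9
grip_force: 64.2
```

Request:
carry_out([
  [[0,0,0,0],[0,0,0,0],[0,0,0,0]],
])

```text
time_s: 7.5
tcp_pos: [648.4, -24.4, 61.6]
orientation: [2.137, 2.302, 0.001]
ft_force: [0.0, 0.0, -2.2]
gripper_width: 52.7
grip_force: 64.2
```

Run:
```python
from h import *
s=get_state();p=camera_params("wrist");im=get_image("wrist")[:,:,::-1].copy()
go([649.5,-24.5,50],-1.495+np.pi/2,s);print(s["ft_force"],s["ft_torque"],s["gripper_width"])
g=im.astype(int).sum(2)//3
for r in(60,100,130): 
    row=g[r,190:340];b=np.where(row>70)[0]+190;print(r,b.min(),b.max()+1,[np.round(Ro.from_rotvec(s["orientation"]).as_matrix().T@(plane(ray("wrist",(c,r),p),41)-s["tcp_pos"]),1).tolist()[:2] for c in(b.min(),b.max()+1)])
```

```text
tcp [648.4 -24.4  61.6] yawY 0.074 shift [-0.1  1.1 11.6] roll -0.002 tilt [ 0.001  0.    -1.   ] j7 0.15
[ 0.04838075  0.01432785 -2.24497616] [-0.01176039  0.01003439  0.04114176] 52.656914488680364
60 224 301 [[97.9, -19.3], [97.9, 22.4]]
100 224 301 [[75.6, -19.5], [75.6, 22.6]]
130 225 300 [[58.9, -19.2], [58.9, 22.3]]
```

The foot is in the slot with no contact force. I lower on to the seat.

Request:
carry_out([
  [[0,0.0007,0.004,0],[0,0,0.004,0],[0,0,0.002,0],[0,0,0,0]],
])

```text
time_s: 7.95
tcp_pos: [648.2, -24.4, 50.6]
orientation: [-2.137, -2.301, 0.001]
ft_force: [0.6, -0.4, -2.3]
gripper_width: 52.8
grip_force: 64.2
```

Request:
carry_out([
  [[0,0,0.002,0],[0,0,0,0],[0,0,0,0]],
])

```text
time_s: 8.25
tcp_pos: [649.0, -24.4, 49.5]
orientation: [2.137, 2.302, 0.0]
ft_force: [0.6, 0.1, -0.6]
gripper_width: 52.8
grip_force: 64.1
```

Request:
carry_out([
  [[0,0,0,0.1],[0,0,0,0.14],[0,0,0,0.14],[0,0,0,0.12],[0,0,0,0.1]],
])

```text
time_s: 8.75
tcp_pos: [649.1, -24.1, 49.5]
orientation: [2.726, 1.562, 0.001]
ft_force: [0.5, -0.3, -2.1]
gripper_width: 53.3
grip_force: 64.2
```

Request:
carry_out([
  [[0,0,0,0.1],[0,0,0,0.05],[0,0,0,0]],
])

```text
time_s: 9.05
tcp_pos: [649.0, -24.1, 49.4]
orientation: [2.832, 1.359, 0.0]
ft_force: [0.5, -1.0, -0.8]
gripper_width: 53.2
grip_force: 64.3
```

Run:
```python
from h import *
s=get_state();go([649.5,-24.5,50],-1.495,s);print(s["ft_force"],s["ft_torque"],s["gripper_width"])
```

```text
tcp [649.  -24.1  49.4] yawY -0.676 shift [ 0.   0.6 -0.6] roll 0.819 tilt [ 0. -0. -1.] j7 -0.47
[ 0.51675285 -1.03940585 -0.8260606 ] [ 0.04493513 -0.03375586 -0.01330811] 53.188807194479196
```

Request:
carry_out([
  [[0,0,0,0.1],[0,0,0,0.1],[0,0,0,0.1],[0,0,0,0]],
])

```text
time_s: 9.45
tcp_pos: [648.9, -24.3, 49.5]
orientation: [3.003, 0.922, 0.0]
ft_force: [-0.9, 0.8, -0.0]
gripper_width: 53.3
grip_force: 64.4
```

Request:
carry_out([
  [[0,0,0,0.1],[0,0,0,0.1],[0,0,0,0.1],[0,0,0,0]],
])

```text
time_s: 9.85
tcp_pos: [648.8, -24.4, 49.4]
orientation: [3.107, 0.465, -0.0]
ft_force: [-0.1, 1.1, 0.0]
gripper_width: 53.5
grip_force: 64.5
```

Request:
carry_out([
  [[0,0,0,0.1],[0,0,0,0.1],[0,0,0,0.02],[0,0,0,0],[0,0,0,0]],
])

```text
time_s: 10.35
tcp_pos: [649.0, -24.5, 49.5]
orientation: [3.139, 0.123, 0.001]
ft_force: [0.9, -0.1, -0.2]
gripper_width: 53.2
grip_force: 64.4
```

Run:
```python
from h import *
s=get_state();p=camera_params("wrist");im=get_image("wrist")[:,:,::-1].copy();cv2.imwrite("pics/w6.png",im);np.savez("w6.npz",**p)
go([649.5,-24.5,50],-1.495,s);print(s["ft_force"],s["ft_torque"],s["gripper_width"])
sd=get_image("side")[:,:,::-1];sc=get_image("scene")[:,:,::-1]
f=lambda a,x,y:cv2.resize(a[y-50:y+50,x-66:x+66],(396,300),interpolation=cv2.INTER_CUBIC)
cv2.imwrite("pics/c6.png",np.vstack([np.hstack([f(sd,302,165),f(sc,195,225)]),np.hstack([cv2.resize(im,(396,300)),np.zeros((300,396,3),np.uint8)])]))
```

```text
tcp [649.  -24.5  49.5] yawY -1.493 shift [ 0.5  0.  -0.5] roll 0.002 tilt [ 0.  0. -1.] j7 -1.14
[ 0.89734355 -0.09932947 -0.24194402] [-0.10464398 -0.15204445 -0.03103635] 53.2098350411737
```

View pics/c6.png

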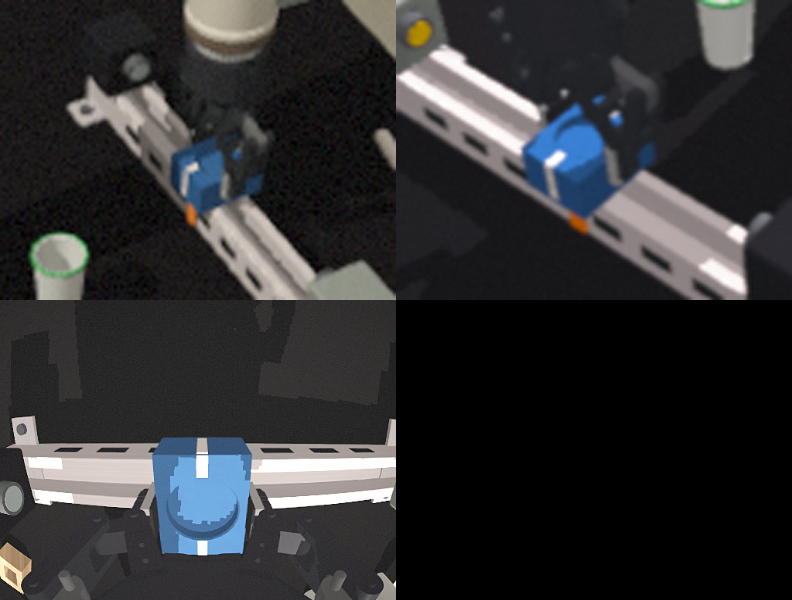

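The holder is mounted: square across the strut, on it, with the orange tab in line with its side. I release it and rise.

Request:
carry_out([
  [[0,0,0,0],[0,0,0,0],[0,0,0,0],[0,0,0,0],[0,0,0,0]],
], gripper=1)

```text
time_s: 11.0
tcp_pos: [648.7, -24.4, 49.2]
orientation: [-3.139, -0.118, 0.0]
ft_force: [-0.3, 0.2, 1.9]
gripper_width: 85.6
grip_force: 0.0
```

Request:
carry_out([
  [[0,0,-0.02,0],[0,0,-0.04,0],[0,0,-0.04,0],[0,0,-0.02,0],[-0.02,0,-0.01,0]],
])

```text
time_s: 11.5
tcp_pos: [632.1, -25.7, 182.4]
orientation: [3.139, 0.119, 0.01]
ft_force: [0.3, -0.0, 0.1]
gripper_width: 85.2
grip_force: 0.0
```

Request:
carry_out([
  [[-0.02,0,0,0],[0,0,0,0],[0,0,0,0]],
])

```text
time_s: 11.8
tcp_pos: [609.1, -27.1, 179.5]
orientation: [-3.139, -0.118, -0.001]
ft_force: [-0.5, 0.8, 0.1]
gripper_width: 85.6
grip_force: 0.0
```

Run:
```python
from h import *
s=get_state();p=camera_params("wrist");im=get_image("wrist")[:,:,::-1].copy();cv2.imwrite("pics/w7.png",im);np.savez("w7.npz",**p)
go([463,-73,180],None,s);print(s["ft_force"],s["gripper_width"])
print("pred",proj("wrist",[649.5,-23.8,77],p),proj("wrist",[463,-73,72],p))
for q in["holder_mid","cup_green_mid"]:print([(np.round(d["centre"]),round(d["score"],2)) for d in look_for("wrist",q)])
```

```text
tcp [609.1 -27.1 179.5] yawY -1.496 shift [-149.2   34.8   -0.6] roll None tilt [ 0.001  0.001 -1.   ] j7 -1.22
[-0.53135097  0.8222869   0.09268143] 85.62317724320953
pred [260.45998224 143.03533072] [292.56386408 317.04319005]
[(array([260., 141.]), 0.65), (array([125., 336.]), 0.62), (array([ 36., 328.]), 0.46)]
[(array([287., 300.]), 0.73)]
```

View pics/w7.png

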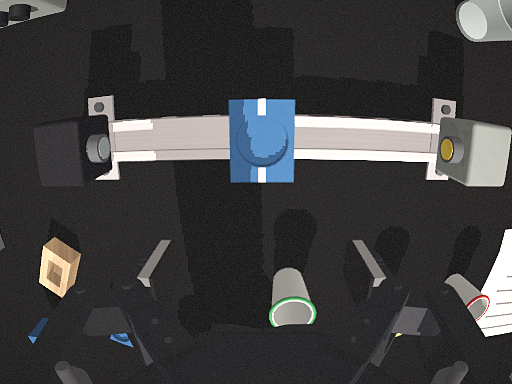

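The holder stands square on the strut, with its white lines at (262,107) and (262,175). The green rim is at (293,312). The empty park is at the left, and the yellow and red cups are to the right.

Run:
```python
from h import *
p=dict(np.load("w7.npz"))
P=np.array([plane(ray("wrist",q,p),77) for q in[(230,99),(294,99),(294,182),(229,182)]]);print(np.round(P,1),P.mean(0),[np.linalg.norm(P[i]-P[i-1]) for i in range(4)])
W=np.array([plane(ray("wrist",q,p),77) for q in[(262,99),(262,182)]]);d=W[0]-W[1];print("block x yaw",np.arctan2(d[1],d[0]),"strut+90:",-1.495+np.pi/2)
im=cv2.imread("pics/w7.png");h=cv2.cvtColor(im,cv2.COLOR_BGR2HSV);m=cv2.inRange(h,(50,100,60),(80,255,255));m[:280]=0
pts=np.argwhere(m)[:,::-1].astype(np.float32);e=cv2.fitEllipse(pts);print(e)
c,r=plane(ray("wrist",e[0],p),72),ray("wrist",e[0],p);print("rim",c)
print("tri",tri([r,ray("scene",(238.5,170.5)),ray("side",(256,200.5))]))
p2=np.array([plane(ray("wrist",q,p),72) for q in pts[::4]]);A=np.c_[2*p2[:,:2],np.ones(len(p2))];x=np.linalg.lstsq(A,(p2[:,:2]**2).sum(1),rcond=None)[0];print("circ",x[:2],np.sqrt(x[2]+x[0]**2+x[1]**2))
go([c[0],c[1],110])
```

```text
[[684.5   3.8  77. ]
 [688.4 -48.4  77. ]
 [618.  -55.1  77. ]
 [613.8   0.8  77. ]] [651.18477863 -24.75330491  77.        ] [np.float64(70.72826883332229), np.float64(52.316167961445146), np.float64(70.72722179423357), np.float64(56.105690482298286)]
block x yaw 0.07461138005301318 strut+90: 0.07579632679489645
((292.178955078125, 314.46331787109375), (33.461299896240234, 45.77322769165039), 81.35758209228516)
rim [466.88004944 -72.05903001  72.        ]
tri (array([465.02569066, -72.83268716,  68.85189875]), [np.float64(0.7090461015087326), np.float64(0.7292050938502482), np.float64(1.2926171678305411)])
circ [465.89149417 -71.97213988] 25.08258508762062
tcp [609.6 -27.1 179.1] yawY -1.495 shift [-145.8   34.1   69. ] roll None tilt [ 0. -0. -1.] j7 -1.22
```

Request:
carry_out([
  [[-0.035,0.008,0.005,0],[-0.04,0.01,0.01,0],[-0.04,0.01,0.01,0],[-0.032,0.007,0.01,0],[0,0,0,0]],
])

```text
time_s: 12.45
tcp_pos: [459.4, -74.6, 142.5]
orientation: [-3.138, -0.112, 0.01]
ft_force: [0.7, -0.3, -0.0]
gripper_width: 85.5
grip_force: 0.0
```

Request:
carry_out([
  [[0,0,0,0],[0,0,0,0],[0,0,0,0]],
])

```text
time_s: 12.75
tcp_pos: [466.7, -73.0, 144.7]
orientation: [3.139, 0.119, 0.002]
ft_force: [-0.4, -0.5, -0.4]
gripper_width: 85.6
grip_force: 0.0
```

Run:
```python
from h import *
s=get_state();p=camera_params("wrist");im=get_image("wrist")[:,:,::-1].copy();cv2.imwrite("pics/w8.png",im);np.savez("w8.npz",**p)
h=cv2.cvtColor(im,cv2.COLOR_BGR2HSV);m=cv2.inRange(h,(50,100,60),(80,255,255))
k,l,st,_=cv2.connectedComponentsWithStats(m);print([st[i].tolist() for i in range(1,k) if st[i][4]>20])
q0=proj("wrist",[465.7,-72.5,72],p);print("pred",q0)
pts=np.argwhere(m)[:,::-1];pts=pts[np.hypot(*(pts-q0).T)<110]
p2=np.array([plane(ray("wrist",q,p),72) for q in pts]);A=np.c_[2*p2[:,:2],np.ones(len(p2))];x=np.linalg.lstsq(A,(p2[:,:2]**2).sum(1),rcond=None)[0];print("circ",x[:2],np.sqrt(x[2]+x[0]**2+x[1]**2),len(pts))
go([x[0],x[1],17],None,s)
```

```text
[[226, 170, 68, 64, 702], [246, 177, 29, 17, 371], [195, 289, 85, 40, 712]]
pred [259.84032347 202.23509111]
circ [423.55087497 -61.78341561] 55.146651082008155 1334
tcp [466.7 -73.  144.7] yawY -1.495 shift [-42.3 -14.6 127.6] roll None tilt [ 0.001 -0.001 -1.   ] j7 -1.14
```

The rim component is centred at (260,202), which matches the predicted (260,202). I descend and grasp lightly.

Request:
carry_out([
  [[-0.001,0,0.03,0],[0,0,0.04,0],[0,0,0.03,0],[0,0,0.02,0],[0,0,0.007,0]],
])

```text
time_s: 13.3
tcp_pos: [463.0, -73.1, 15.2]
orientation: [3.139, 0.118, -0.005]
ft_force: [0.1, 0.2, -0.0]
gripper_width: 85.4
grip_force: 0.0
```

Request:
carry_out([
  [[0,0,0,0],[0,0,0,0],[0,0,0,0]],
])

```text
time_s: 13.6
tcp_pos: [465.1, -73.4, 18.4]
orientation: [3.139, 0.118, 0.004]
ft_force: [-0.4, -0.7, -0.1]
gripper_width: 85.5
grip_force: 0.0
```

Request:
carry_out([
  [[0,0,0,0],[0,0,0,0],[0,0,0,0],[0,0,0,0],[0,0,0,0]],
], gripper=0, newtons=20)

```text
time_s: 14.1
tcp_pos: [464.5, -73.0, 17.9]
orientation: [-3.139, -0.118, -0.002]
ft_force: [-1.7, 1.6, 6.9]
gripper_width: 45.1
grip_force: 13.8
```

Request:
carry_out([
  [[0,0,0,0],[0,0,0,0]],
])

```text
time_s: 14.3
tcp_pos: [464.5, -73.1, 17.9]
orientation: [-3.139, -0.118, -0.002]
ft_force: [-0.5, 0.8, 7.8]
gripper_width: 44.7
grip_force: 13.8
```

Request:
carry_out([
  [[0,0,-0.01,0],[0,0,-0.03,0],[0,0,-0.04,0],[0,0,-0.03,0],[0,0,-0.01,0]],
])

```text
time_s: 14.8
tcp_pos: [465.7, -73.8, 140.4]
orientation: [-3.139, -0.117, -0.008]
ft_force: [-0.2, -0.5, -0.1]
gripper_width: 45.0
grip_force: 15.8
```

Request:
carry_out([
  [[0,0,0,0],[0,0,0,0],[0,0,0,0]],
])

```text
time_s: 15.1
tcp_pos: [462.7, -73.1, 136.0]
orientation: [-3.139, -0.118, 0.004]
ft_force: [-0.6, 0.9, 0.2]
gripper_width: 45.0
grip_force: 15.8
```

Run:
```python
from h import *
s=get_state();p=camera_params("wrist");im=get_image("wrist")[:,:,::-1].copy();cv2.imwrite("pics/w9.png",im);np.savez("w9.npz",**p)
R=Ro.from_rotvec(s["orientation"]).as_matrix();zr=72+s["tcp_pos"][2]-17.9
h=cv2.cvtColor(im,cv2.COLOR_BGR2HSV);m=cv2.inRange(h,(50,100,60),(80,255,255))
k,l,st,_=cv2.connectedComponentsWithStats(m)
for i in range(1,k):
    if st[i][4]>100:
        pts=np.argwhere(l==i)[:,::-1]
        p2=np.array([R.T@(plane(ray("wrist",q,p),zr)-s["tcp_pos"]) for q in pts]);A=np.c_[2*p2[:,:2],np.ones(len(p2))];x=np.linalg.lstsq(A,(p2[:,:2]**2).sum(1),rcond=None)[0];print(st[i],"tool circ",x[:2],np.sqrt(x[2]+x[0]**2+x[1]**2))
go([651,-24.5,140],None,s);print(s["gripper_width"],s["grip_force"])
```

```text
[ 198  250  128   42 1410] tool circ [2.26262659 0.5853859 ] 23.6401791745347
tcp [462.7 -73.1 136. ] yawY -1.496 shift [191.4 -34.4  -4.5] roll None tilt [-0.003 -0.    -1.   ] j7 -1.12
44.98744008574593 15.810478285359295
```

Request:
carry_out([
  [[0.03,-0.005,0,0],[0.04,-0.008,0,0],[0.045,-0.008,0,0],[0.04,-0.008,0,0],[0.025,-0.004,0,0]],
])

```text
time_s: 15.65
tcp_pos: [642.9, -25.3, 135.3]
orientation: [-3.139, -0.121, 0.002]
ft_force: [-0.8, -0.7, -0.7]
gripper_width: 45.0
grip_force: 15.8
```

Request:
carry_out([
  [[0.01,-0.001,0.01,0],[0,0,0.01,0],[0,0,0,0],[0,0,0,0],[0,0,0,0]],
])

```text
time_s: 16.15
tcp_pos: [649.9, -26.0, 117.5]
orientation: [-3.139, -0.115, 0.001]
ft_force: [0.0, 0.3, 0.0]
gripper_width: 44.6
grip_force: 15.8
```

Run:
```python
from h import *
s=get_state();p=camera_params("wrist");im=get_image("wrist")[:,:,::-1].copy();cv2.imwrite("pics/w10.png",im);np.savez("w10.npz",**p)
R=Ro.from_rotvec(s["orientation"]).as_matrix();Tt=lambda q,z:np.round(R.T@(plane(ray("wrist",q,p),z)-s["tcp_pos"]),1)
go([648.7,-24.5,100],None,s);print(s["gripper_width"],s["grip_force"])
h=cv2.cvtColor(im,cv2.COLOR_BGR2HSV)
b=cv2.inRange(h,(100,100,40),(125,255,255));b[:,:180]=0;b[:,350:]=0
k,l,st,_=cv2.connectedComponentsWithStats(b);print([st[i].tolist() for i in range(1,k) if st[i][4]>100])
for r in range(140,260,12):
    x=np.where(b[r])[0]
    if len(x):print(r,x.min(),x.max()+1,Tt((x.min(),r),77)[:2],Tt((x.max()+1,r),77)[:2])
m=cv2.inRange(h,(50,100,60),(80,255,255));zr=72+s["tcp_pos"][2]-17.9
pts=np.argwhere(m)[:,::-1];print(len(pts),pts.min(0),pts.max(0))
sd=get_image("side")[:,:,::-1];sc=get_image("scene")[:,:,::-1]
f=lambda a,x,y:cv2.resize(a[y-50:y+50,x-66:x+66],(396,300),interpolation=cv2.INTER_CUBIC)
cv2.imwrite("pics/c10.png",np.vstack([np.hstack([f(sd,302,150),f(sc,195,215)]),np.hstack([cv2.resize(im,(396,300)),cv2.resize(im[120:320,128:384],(396,300))])]))
```

```text
tcp [649.9 -26.  117.5] yawY -1.497 shift [-1.1 -1.6 17.5] roll None tilt [-0.  0. -1.] j7 -1.17
44.56755055658201 15.809885093520393
[[216, 153, 85, 89, 4345]]
164 217 301 [ 36.3 -27.8] [36.3 25.7]
176 217 300 [ 28.4 -28.1] [28.3 25.3]
188 218 300 [ 20.3 -27.8] [20.3 25.6]
200 218 300 [ 12.  -28.2] [12.  25.9]
212 219 299 [  3.5 -27.9] [ 3.5 25.6]
224 219 299 [ -5.3 -28.4] [-5.3 26. ]
236 220 299 [-14.4 -28.2] [-14.4  26.5]
1424 [198 250] [325 291]
```

Run:
```python
from h import *
p=dict(np.load("w10.npz"));s=get_state();im=cv2.imread("pics/w10.png");R=Ro.from_rotvec(s["orientation"]).as_matrix()
h=cv2.cvtColor(im,cv2.COLOR_BGR2HSV);b=cv2.inRange(h,(100,100,40),(125,255,255))
for r in range(150,170,1):
    x=np.where(b[r,180:350])[0]+180
    print(r,(x.min(),x.max()) if len(x) else None,im[r,240].tolist(),np.round(R.T@(plane(ray("wrist",(260,r),p),77)-s["tcp_pos"]),1)[0])
```

```text
150 None [37, 37, 41] 44.2
151 None [41, 42, 46] 43.6
152 None [26, 26, 34] 42.9
153 (np.int64(267), np.int64(267)) [46, 40, 43] 42.3
154 (np.int64(223), np.int64(295)) [103, 76, 51] 41.7
155 (np.int64(222), np.int64(295)) [119, 86, 57] 41.0
156 (np.int64(222), np.int64(296)) [113, 79, 52] 40.4
157 (np.int64(221), np.int64(297)) [114, 81, 57] 39.7
158 (np.int64(220), np.int64(297)) [113, 84, 54] 39.1
159 (np.int64(220), np.int64(298)) [112, 78, 49] 38.4
160 (np.int64(219), np.int64(298)) [113, 82, 50] 37.8
161 (np.int64(218), np.int64(299)) [115, 82, 57] 37.2
162 (np.int64(218), np.int64(300)) [111, 79, 52] 36.5
163 (np.int64(217), np.int64(300)) [112, 81, 54] 35.9
164 (np.int64(217), np.int64(300)) [136, 94, 61] 35.2
165 (np.int64(217), np.int64(300)) [162, 115, 75] 34.6
166 (np.int64(216), np.int64(300)) [162, 119, 77] 33.9
167 (np.int64(216), np.int64(300)) [159, 117, 73] 33.3
168 (np.int64(216), np.int64(300)) [158, 113, 73] 32.6
169 (np.int64(217), np.int64(300)) [159, 115, 75] 32.0
```

View pics/c10.png

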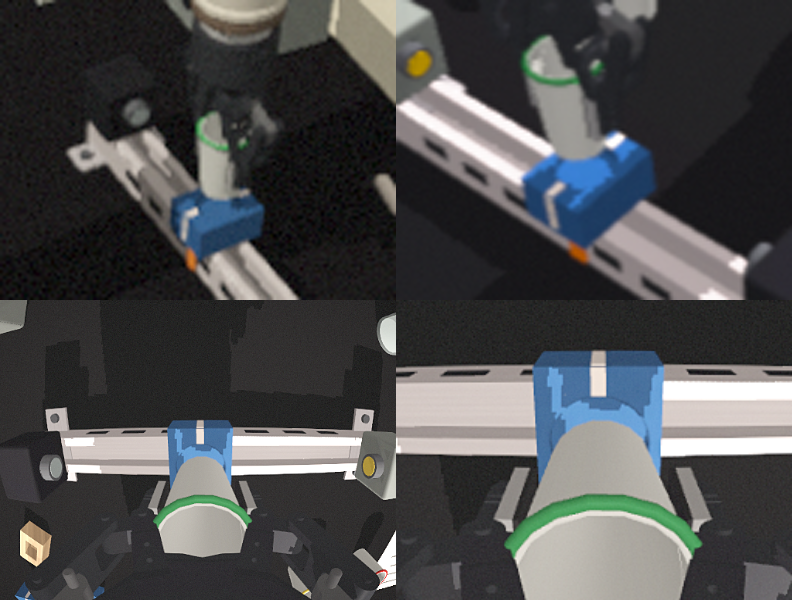

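The cup hangs above the seat. The block centre is at tool (0.1,-1.1). I check whether the cup is tilted before lowering it.

Run:
```python
from h import *
s=get_state();z0=s["tcp_pos"][2]-17.9
R=Ro.from_rotvec(s["orientation"]).as_matrix();c=s["tcp_pos"]+R@[1.5,.5,0]
for n in("scene","side"):
    print(n,"pred base",proj(n,[c[0],c[1],z0]),"rim",proj(n,[c[0],c[1],z0+72]),"block seat",proj(n,[650,-24.8,77]))
    im=get_image(n)
    d=silhouettes(n,"cup_green")
    if d:
        m=d[0]["pixels"];ys=np.nonzero(m)[0];print(d[0]["score"],d[0]["centre"])
        for r in range(ys.min(),ys.max()+1,4):
            x=np.where(m[r])[0];print(r,x.min() if len(x) else None,x.max() if len(x) else None,end="; ")
        print()
    h=cv2.cvtColor(im[:,:,::-1].copy(),cv2.COLOR_BGR2HSV);g=cv2.inRange(h,(50,90,50),(80,255,255))
    k,l,st,_=cv2.connectedComponentsWithStats(g);print([st[i].tolist() for i in range(1,k) if st[i][4]>8])
```

```text
scene pred base [189.55976861 211.26735656] rim [184.53862763 183.25530689] block seat [192.23277369 219.12905841]
0.71 [183.9, 198.3]
177 178 179; 181 173 182; 185 171 183; 189 173 187; 193 175 189; 197 177 191; 201 178 191; 205 179 192; 209 180 192; 213 181 198; 217 185 193; 
[[274, 150, 23, 26, 155], [170, 182, 20, 11, 39], [194, 186, 5, 4, 10]]
side pred base [309.53970937 161.71977321] rim [311.54876284 142.30789367] block seat [308.0451053  167.65569038]
0.52 [310.4, 152.1]
139 306 307; 143 303 308; 147 304 310; 151 304 310; 155 304 310; 159 304 310; 163 305 310; 
[[286, 76, 10, 18, 68], [192, 215, 10, 35, 151]]
```

The cup is upright to within measurement. I correct and lower it gently.

Request:
carry_out([
  [[-0.0013,-0.0016,0.005,0],[0,0,0.008,0],[0,0,0.006,0],[0,0,0,0],[0,0,0,0]],
])

```text
time_s: 17.0
tcp_pos: [649.1, -23.9, 97.8]
orientation: [3.139, 0.117, -0.001]
ft_force: [0.0, 0.2, -0.7]
gripper_width: 44.6
grip_force: 15.8
```

Run:
```python
from h import *
s=get_state();p=camera_params("wrist");im=get_image("wrist")[:,:,::-1].copy();cv2.imwrite("pics/w11.png",im)
R=Ro.from_rotvec(s["orientation"]).as_matrix();Tt=lambda q,z:np.round(R.T@(plane(ray("wrist",q,p),z)-s["tcp_pos"]),1)
go([648.7,-24.5,87],None,s);print(s["ft_force"])
b=cv2.inRange(cv2.cvtColor(im,cv2.COLOR_BGR2HSV),(100,100,40),(125,255,255));b[:,:180]=0;b[:,350:]=0
for r in range(160,240,15):
    x=np.where(b[r])[0]
    if len(x):print(r,Tt((x.min(),r),77)[:2],Tt((x.max()+1,r),77)[:2])
for r in range(140,176):
    v=im[r,235:250].mean(0);print(r,int(v[0]),end=" ")
print([Tt((260,r),77)[0] for r in (150,155,160,165,170)])
```

```text
tcp [649.1 -23.9  97.8] yawY -1.496 shift [-0.5  0.6 10.8] roll None tilt [-0.001 -0.    -1.   ] j7 -1.16
[ 0.01228463  0.21588506 -0.66136715]
160 [ 43.  -21.8] [42.9 24.1]
175 [ 34.2 -26.1] [34.2 27.9]
190 [ 25.2 -25.9] [25.1 27.7]
205 [ 15.9 -25.8] [15.8 28.2]
220 [  6.2 -25.7] [ 6.1 28.1]
235 [ -3.9 -25.6] [-4.  26.8]
140 39 141 40 142 39 143 40 144 40 145 40 146 40 147 40 148 41 149 40 150 39 151 39 152 39 153 39 154 39 155 39 156 38 157 39 158 77 159 129 160 122 161 120 162 120 163 121 164 120 165 119 166 120 167 120 168 119 169 117 170 130 171 162 172 168 173 166 174 166 175 166 [np.float64(48.6), np.float64(45.7), np.float64(42.9), np.float64(40.0), np.float64(37.1)]
```

Request:
carry_out([
  [[0,0.0005,0.003,0],[0,0,0.002,0],[0,0,0.001,0],[0,0,0,0]],
])

```text
time_s: 17.45
tcp_pos: [649.3, -24.2, 92.1]
orientation: [-3.139, -0.117, 0.001]
ft_force: [-0.2, -0.2, -0.5]
gripper_width: 45.1
grip_force: 15.8
```

Request:
carry_out([
  [[0,0,0.001,0],[0,0,0.001,0],[0,0,0.001,0],[0,0,0,0]],
])

```text
time_s: 17.85
tcp_pos: [649.3, -24.2, 89.1]
orientation: [-3.139, -0.118, 0.0]
ft_force: [0.6, 0.7, 0.3]
gripper_width: 45.0
grip_force: 15.8
```

Request:
carry_out([
  [[0,0,0.001,0],[0,0,0.0005,0],[0,0,0,0]],
])

```text
time_s: 18.15
tcp_pos: [649.4, -24.2, 87.7]
orientation: [-3.139, -0.118, 0.0]
ft_force: [0.6, 0.5, -0.0]
gripper_width: 45.1
grip_force: 15.8
```

Request:
carry_out([
  [[0,0,0.0005,0],[0,0,0.0005,0],[0,0,0,0]],
])

```text
time_s: 18.45
tcp_pos: [649.8, -24.3, 87.1]
orientation: [-3.139, -0.118, -0.001]
ft_force: [-0.5, -0.3, 2.7]
gripper_width: 44.8
grip_force: 15.6
```

The cup has touched the floor at the expected height. I open, then rise.

Request:
carry_out([
  [[0,0,0.0003,0],[0,0,0,0]],
])

```text
time_s: 18.65
tcp_pos: [650.0, -24.2, 87.1]
orientation: [-3.139, -0.118, -0.002]
ft_force: [0.2, 1.3, 5.2]
gripper_width: 44.9
grip_force: 15.5
```

Request:
carry_out([
  [[0,0,0,0],[0,0,0,0],[0,0,0,0],[0,0,0,0],[0,0,0,0]],
], gripper=1)

```text
time_s: 19.15
tcp_pos: [649.3, -24.3, 86.3]
orientation: [3.139, 0.117, -0.001]
ft_force: [0.2, -0.2, -0.4]
gripper_width: 85.4
grip_force: 0.0
```

Request:
carry_out([
  [[0,0,-0.01,0],[0,0,-0.03,0],[0,0,-0.04,0],[0,0,-0.03,0],[0,0,-0.01,0]],
])

```text
time_s: 19.65
tcp_pos: [651.7, -24.9, 211.3]
orientation: [3.139, 0.117, 0.01]
ft_force: [0.5, -0.1, -0.1]
gripper_width: 85.5
grip_force: 0.0
```

Request:
carry_out([
  [[-0.03,0,0,0],[-0.04,0,0,0],[-0.03,0,0,0],[0,0,0,0],[0,0,0,0]],
])

```text
time_s: 20.15
tcp_pos: [549.6, -31.3, 206.7]
orientation: [-3.138, -0.118, -0.001]
ft_force: [1.4, -0.2, -0.0]
gripper_width: 85.5
grip_force: 0.0
```

Run:
```python
from h import *
s=get_state();print(s["ft_force"],s["tcp_pos"])
R=[]
for n in("scene","side","wrist"):
    p=camera_params(n);im=get_image(n)[:,:,::-1].copy();cv2.imwrite(f"pics/end_{n}.png",im)
    g=cv2.inRange(cv2.cvtColor(im,cv2.COLOR_BGR2HSV),(45,90,50),(80,255,255))
    q0=proj(n,[650,-24.8,141],p);pts=np.argwhere(g)[:,::-1];pts=pts[np.hypot(*(pts-q0).T)<45].astype(np.float32)
    e=cv2.fitEllipse(pts);print(n,"pred rim",q0,"seen",e,len(pts));R.append(ray(n,e[0],p))
    for q in("cup_red_mid","cup_yellow_mid","holder_mid"):print(q,[(np.round(d["centre"],1).tolist(),round(d["score"],2)) for d in look_for(n,q)][:3],end=" ")
    print()
print(tri(R),tri(R[:2]))
```

```text
[ 1.42018417 -0.24156625 -0.03415021] [549.59829416 -31.33770015 206.68969941]
scene pred rim [188.06112801 195.4389999 ] seen ((187.8323211669922, 196.2873077392578), (18.06548500061035, 27.95061683654785), 80.14772033691406) 122
cup_red_mid [([174.5, 136.8], 0.84)] cup_yellow_mid [([209.8, 157.4], 0.6)] holder_mid [([342.3, 206.9], 0.81), ([191.8, 228.5], 0.74), ([412.2, 205.5], 0.6)] 
side pred rim [309.75103678 150.88495321] seen ((309.6227722167969, 150.4094696044922), (12.964420318603516, 19.060405731201172), 96.23037719726562) 36
cup_red_mid [([295.0, 281.4], 0.92), ([207.9, 138.6], 0.74)] cup_yellow_mid [([269.7, 242.3], 0.64)] holder_mid [([160.0, 146.1], 0.93), ([306.0, 175.5], 0.59), ([195.2, 171.2], 0.47)] 
wrist pred rim [261.15965444  66.20791072] seen ((259.73095703125, 62.24018859863281), (64.5967025756836, 70.57569122314453), 87.78380584716797) 1715
cup_red_mid [([467.1, 255.8], 0.82)] cup_yellow_mid [([394.1, 258.3], 0.63)] holder_mid [([110.8, 275.6], 0.95), ([41.3, 300.1], 0.62)] 
(array([651.77733764, -23.2058048 , 140.92735367]), [np.float64(0.12501980722424688), np.float64(1.164761225580617), np.float64(1.0502870131923654)]) (array([651.23201053, -23.09970935, 140.81923035]), [np.float64(0.6295625948909039), np.float64(0.6295625948910396)])
```

The rim is at (651,-23,140.9), and 141 is expected, so the cup is fully home. The red and yellow cups have not moved. I hand in.

```bash
python3 -c "
from rig import *
print(sign_off())"
```

```text
the job is handed in; nothing more can be done
None
```

The job is handed in after about 20 s of robot time: the holder is mounted square at the orange mark, the green cup stands fully home (rim at 140.9 mm, 141 expected), and the red and yellow cups were not touched.

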